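Weigh out a batch of nuts on the bench scale

ROBOT

A 6-joint arm with a two-finger parallel gripper is mounted at the origin on the work surface. World frame = base frame: x ahead of the robot, y to its left, z up, the work surface at z = 0. Lengths are in m, angles in degrees, forces in N, time in s.
With the tool pointing down it reaches from about 0.25 to 0.725 m from the base axis. Payload 9.7 kg.
Tool frame: the origin (TCP) lies at the very end of the fingers, on their centre line; the grasp point (between the pads) lies 19 mm behind it; z points along the fingers, y is the direction in which the jaws open and shut (so a half turn about z gives the same grasp; the last joint's range is limited). The gripper opens to 85 mm and grips with 20 to 120 N. Pads are 22 mm wide; open, the fingers measure 114 mm over their backs; the gripper's body (76 mm by 85 mm) begins 54 mm behind the grasp point. The pads swing forward as they close: fully open they stand 13 mm farther back than shut.
Start: joints at [-75.802, 4.979, 10.078, 95.1, 0, 90], TCP at [0.135, -0.533, 0.206] pointing down, gripper open.
Joint ranges: [-179.16, 179.16], [-48.56, 103.87], [-65.8, 70.77], [-126.05, 130.52], [-82.76, 87.17], [-180, 180]. Speed limits (degrees/s): [127.2, 127.2, 147.25, 180, 180, 180].

INTERFACE

Orientations are given as [roll, pitch, yaw] about the fixed x, y, z axes, in that order (R = Rz(yaw) Ry(pitch) Rx(roll)).
In Python, from workcell import bot gives the robot as it stands.
- The arm moves only by the shell command python3 -m pendant 'ROWS' [FORCE]. ROWS is JSON, a list that holds one entry, the list of rows, each a list of 7 numbers: the shift along the tool's x, y, z in cm, then the turn, a rotation vector about the tool's x, y, z in rad, then the opening in per cent of the stroke, from 0 (shut) to 100 (fully open). In form: [[[dx, dy, dz, ax, ay, az, gripper], ...]]. A call has 1 to 5 rows; each row shifts and turns the pose as measured when the row begins, along the tool's axes as they then stand; what a row does not reach is not made up. A row lasts 1/12 s, in which the tool goes at most 41.7 mm and 7.16 degrees, less where a joint would pass 70% of its speed; a pose out of reach is approached as far as the arm can. A call with a gripper value outside its range is refused whole. The fingers move at their own pace and stop on an object; FORCE is the grip in N (left out, the last holds). Time passes only in rows, so rows that do not move let the fingers close. It gives the time, the measured TCP pose, the force and the opening at its end, in the units of the state.
- bot.get_obs(): the state, without advancing time (a new reading comes with each control period).
- bot.camera(name): name is "scene" or "top"; returns the picture (420x560x3 uint8, red, green, blue); there is no depth.
- bot.get_calibration(name): a dict with "intrinsics" (3x3 intrinsics, pixels), "D" ([k1, k2, p1, p2, k3] as OpenCV has them; the pictures are not rectified), "pose" (4x4, takes a point from camera to world coordinates). Camera axes: x right, y down, z forward; pixel columns grow to the right and rows downward; lengths in m; the calibration is good to about 2 mm. A picture is of the moment at which its call begins. get_calibration takes no time and is no camera call.
- bot.job_done(): hands the job in, once; it reports no verdict.
Trained networks look in the newest picture that a camera, given by its name, has taken for a name from the list of things; names that differ only in an ending like _2 or _b are one class to them, and where a whole thing is asked for, a point or a joint stands for the part that bears it (a point fixed in the world has none). Each returns a list of dicts, best first, with "confidence" (0 to 1); they miss things now and then, are a little off and sometimes report something else, mostly with a low value. They report only what shows in the picture. A call takes as long as a camera call. They do not tell look-alikes from the thing itself.
- bot.masks_of(camera, thing): "pixels" (420x560 bool, what is visible of it) and "extent" ([left, top, right, bottom] in pixels, round what is visible of it).
- bot.mark_of(camera, thing): "uv" ([column, row] in pixels: a listed point, or the origin of a listed thing).
The state is a dict: "time": time; "q": joint angles; "qd": joint speeds; "joint_efforts": joint torques, N m; "ee_pos": TCP position; "tcp_rot": TCP orientation; "wrist_force": force on the tool from outside, world axes, zero at the start; "torque": the same for the moment, N m; "opening": finger opening in m.
Only numpy, scipy, OpenCV 4.12 (cv2) and the standard library are available. Lean on these libraries where they do the work, as an engineer would, in place of code of your own. Each camera call takes 0.05 s, during which the arm holds its last target. There are 200 camera calls.

TASK

First take the forgotten wrench socket off the scale's pan and put it in the red tray, so that the pan is empty. Then add nuts from the yellow tray to the pan, carrying one at a time, until the red needle points into the green band on the dial; leave the remaining nuts in the yellow tray. Set things down gently without leaning on the pan, and do not disturb the other things on the bench.

Things in the scene. Friction and masses are not known exactly. Their poses are not given: they have to be found in the camera images.
- scale: Green bench spring scale, fixed to the bench. Origin: on the bench straight under the pan's centre. Base 190 x 190 mm, 42 mm high, below the pan. Its +x axis points from the pan to the dial head (from 90 to about 225 mm along +x, 150 mm wide, at most 102 mm high), whose white dial slopes down away from the pan.
- pan_floor (a point): Centre of the upper face of the scale's round aluminium pan; it moves down with the pan. Empty, it is 80 mm above the bench. The flat floor has a radius of about 80 mm; the flared wall rises to a rim of outer radius 100 mm, 10 mm above the floor.
- pan (a joint): How far the pan has sunk, in m: 0 empty, end stop at 0.028. The spring gives 270 N/m: about 4 mm for each nut, 6.5 mm for the socket. Leaning on the pan would drive it to its stop.
- needle (a joint): Angle of the red needle on the dial, in rad: 0 with an empty pan, growing clockwise (seen facing the dial) with the load by 137.5 rad per m of pan travel, about 0.55 for each nut and 0.9 for the socket. Black ticks every 0.55 rad.
- needle_tip (a point): Tip of the red needle, 50 mm from the dial's centre. (The needle's short wide tail is on the other side of the hub.)
- band (a joint): Angle of the middle of the green target band on the dial, in rad, in the same sense and from the same zero as needle. It stays as set. The band reaches 0.36 rad to each side, wider than the step of one nut, so the needle enters it after two or three nuts.
- band_mid (a point): Middle of the green band, at the radius of the needle's tip (50 mm from the dial's centre).
- nut_tray: Yellow open plastic tray that holds the five nuts, fixed, 260 mm along its x, 185 mm along its y, 28 mm high, walls and floor 4 mm thick. Origin: centre of its underside.
- socket_tray: Red open steel tray, empty at the start, fixed, 160 mm along its x, 130 mm along its y, 24 mm high, walls and floor 4 mm thick. Origin: centre of its underside.
- socket: Dark steel wrench socket standing upright on the pan at the start: a cylinder 36 mm across, 50 mm high, about 180 g. Origin: centre of its underside.
- nut0: Large steel hex nut lying flat in the yellow tray, 36 mm across flats, 41 mm across corners, 19 mm high, about 110 g. Origin: centre of its underside; a pair of opposite flats faces its +x and -x, the other pairs 60 degrees on.
- nut1: Large steel hex nut lying flat in the yellow tray, 36 mm across flats, 41 mm across corners, 19 mm high, about 110 g. Origin: centre of its underside; a pair of opposite flats faces its +x and -x, the other pairs 60 degrees on.
- nut2: Large steel hex nut lying flat in the yellow tray, 36 mm across flats, 41 mm across corners, 19 mm high, about 110 g. Origin: centre of its underside; a pair of opposite flats faces its +x and -x, the other pairs 60 degrees on.
- nut3: Large steel hex nut lying flat in the yellow tray, 36 mm across flats, 41 mm across corners, 19 mm high, about 110 g. Origin: centre of its underside; a pair of opposite flats faces its +x and -x, the other pairs 60 degrees on.
- nut4: Large steel hex nut lying flat in the yellow tray, 36 mm across flats, 41 mm across corners, 19 mm high, about 110 g. Origin: centre of its underside; a pair of opposite flats faces its +x and -x, the other pairs 60 degrees on.
- spray_can: Bystander: blue spray can, 54 mm across, 150 mm high, standing. Origin: centre of its underside.
- screwdriver: Bystander: screwdriver lying on the bench along its x axis.
- tape_measure: Bystander: yellow and black tape measure, 65 x 40 mm, 60 mm high. Origin: centre of its underside.
Not all that is in view belongs to the job. Several things look just like the socket_tray: the one meant starts nearest to the robot's base.

How it is judged (in metres and radians):
On the way, in this order (a step that is already met when the one before it is completed fails the run):
1. the socket lies in the red tray and the pan is empty (x of socket in the frame of socket_tray between -0.078 and 0.078 m and y of socket in the frame of socket_tray between -0.063 and 0.063 m and z of socket in the frame of socket_tray between -0.005 and 0.03 m and linear speed of socket below 0.03 m/s and value of joint needle below 0.15 rad), for 0.1 s.
2. a first nut lies on the pan, the needle shows its weight (((horizontal distance between nut0 and pan_floor below 0.088 m and z of nut0 in the frame of pan_floor between -0.006 and 0.05 m) or (horizontal distance between nut1 and pan_floor below 0.088 m and z of nut1 in the frame of pan_floor between -0.006 and 0.05 m) or (horizontal distance between nut2 and pan_floor below 0.088 m and z of nut2 in the frame of pan_floor between -0.006 and 0.05 m) or (horizontal distance between nut3 and pan_floor below 0.088 m and z of nut3 in the frame of pan_floor between -0.006 and 0.05 m) or (horizontal distance between nut4 and pan_floor below 0.088 m and z of nut4 in the frame of pan_floor between -0.006 and 0.05 m)) and value of joint needle above 0.35 rad), for 0.1 s.
At the end, for the whole second after the job is handed in: The socket lies at rest in the red tray; every nut lies at rest either on the pan or in the yellow tray; the needle is at rest and points into the green band (needle tip within 20.3 mm of the band's middle, that is within 0.41 rad, a little more than the band's half width of 0.36 rad) (x of socket in the frame of socket_tray between -0.078 and 0.078 m and y of socket in the frame of socket_tray between -0.063 and 0.063 m and z of socket in the frame of socket_tray between -0.005 and 0.03 m and linear speed of each of socket, nut0, nut1, nut2, nut3, nut4 below 0.03 m/s and distance between needle_tip and band_mid below 0.0203 m and velocity of joint needle between -0.3 and 0.3 rad/s and ((horizontal distance between nut0 and pan_floor below 0.088 m and z of nut0 in the frame of pan_floor between -0.006 and 0.05 m) or (x of nut0 in the frame of nut_tray between -0.128 and 0.128 m and y of nut0 in the frame of nut_tray between -0.09 and 0.09 m and z of nut0 in the frame of nut_tray between -0.005 and 0.03 m)) and ((horizontal distance between nut1 and pan_floor below 0.088 m and z of nut1 in the frame of pan_floor between -0.006 and 0.05 m) or (x of nut1 in the frame of nut_tray between -0.128 and 0.128 m and y of nut1 in the frame of nut_tray between -0.09 and 0.09 m and z of nut1 in the frame of nut_tray between -0.005 and 0.03 m)) and ((horizontal distance between nut2 and pan_floor below 0.088 m and z of nut2 in the frame of pan_floor between -0.006 and 0.05 m) or (x of nut2 in the frame of nut_tray between -0.128 and 0.128 m and y of nut2 in the frame of nut_tray between -0.09 and 0.09 m and z of nut2 in the frame of nut_tray between -0.005 and 0.03 m)) and ((horizontal distance between nut3 and pan_floor below 0.088 m and z of nut3 in the frame of pan_floor between -0.006 and 0.05 m) or (x of nut3 in the frame of nut_tray between -0.128 and 0.128 m and y of nut3 in the frame of nut_tray between -0.09 and 0.09 m and z of nut3 in the frame of nut_tray between -0.005 and 0.03 m)) and ((horizontal distance between nut4 and pan_floor below 0.088 m and z of nut4 in the frame of pan_floor between -0.006 and 0.05 m) or (x of nut4 in the frame of nut_tray between -0.128 and 0.128 m and y of nut4 in the frame of nut_tray between -0.09 and 0.09 m and z of nut4 in the frame of nut_tray between -0.005 and 0.03 m))); the robot touches nothing.
It fails at once if two nuts are carried at once (height (world z) of each of nut0, nut1 above 0.14 m or height (world z) of each of nut0, nut2 above 0.14 m or height (world z) of each of nut0, nut3 above 0.14 m or height (world z) of each of nut0, nut4 above 0.14 m or height (world z) of each of nut1, nut2 above 0.14 m or height (world z) of each of nut1, nut3 above 0.14 m or height (world z) of each of nut1, nut4 above 0.14 m or height (world z) of each of nut2, nut3 above 0.14 m or height (world z) of each of nut2, nut4 above 0.14 m or height (world z) of each of nut3, nut4 above 0.14 m).
It fails at once if the pan is driven to within 2 mm of its end stop (leaned on, overloaded or hit by a dropped part) (value of joint pan above 0.026 m).
It fails at once if a bystander is moved by more than 30 mm (distance of any of spray_can, screwdriver, tape_measure from where it was at the start of the episode above 0.03 m).
It also fails if it takes over 72 s, if anything falls off the work surface, if the arm or the gripper's body presses on something with over 40 N, if the wrist force passes 120 N, or if a joint passes its speed limit or range.

## Working session

There is one attempt and no reset: what is moved stays moved. The work goes in short steps, Python scripts to look and compute and a shell command to move; the robot and the scene stay as the last step left them, time stands still between calls to the robot, and variables do not carry over. Pictures are saved under pics/ and viewed, about 8 in all and at most 12, crops included, and the job is handed in when it is done.

```bash
ls; mkdir -p pics
cat > h.py <<'E'
import numpy as np, cv2
from workcell import bot
def ray(cam,uv):
    c=bot.get_calibration(cam);K=np.array(c["intrinsics"]);D=np.array(c["D"],float);P=np.array(c["pose"])
    p=cv2.undistortPoints(np.array([[uv]],float),K,D)[0,0]
    return P[:3,3],P[:3,:3]@np.array([p[0],p[1],1])
def at_z(cam,uv,z):
    o,d=ray(cam,uv);return o+d*(z-o[2])/d[2]
def proj(cam,X):
    c=bot.get_calibration(cam);P=np.linalg.inv(np.array(c["pose"]))
    r,_=cv2.projectPoints(np.array(X,float).reshape(-1,1,3),cv2.Rodrigues(P[:3,:3])[0],P[:3,3],np.array(c["intrinsics"]),np.array(c["D"],float))
    return r[:,0]
def tri(uv1,uv2):
    o1,d1=ray("top",uv1);o2,d2=ray("scene",uv2);d1/=np.linalg.norm(d1);d2/=np.linalg.norm(d2)
    A=np.stack([d1,-d2],1);s=np.linalg.lstsq(A,o2-o1,rcond=None)[0]
    a,b=o1+s[0]*d1,o2+s[1]*d2;return (a+b)/2,np.linalg.norm(a-b)
def save(cam,f):
    im=bot.camera(cam);cv2.imwrite("pics/"+f,im[:,:,::-1]);return im
E
python3 - <<'E'
from h import *
np.set_printoptions(precision=3,suppress=True)
a=save("top","t0.png");b=save("scene","s0.png");cv2.imwrite("pics/both0.png",np.vstack([a,b])[:,:,::-1])
for t in ["pan_floor","socket","socket_tray","nut_tray","nut0","scale","needle_tip","band_mid","spray_can","tape_measure","screwdriver"]:
    for c in ["top","scene"]:
        print(t,c,[(round(m["confidence"],2),np.round(m["uv"],1).tolist(),at_z(c,m["uv"],.08 if t in("pan_floor","socket") else 0.004).round(3).tolist()) for m in bot.mark_of(c,t)[:7]])
print(bot.get_obs())
E
```

```text
pics
pan_floor top [(0.91, [309.6, 234.9], [0.51, -0.012, 0.08])]
pan_floor scene [(0.97, [230.5, 186.8], [0.527, -0.018, 0.08])]
socket top [(0.58, [304.8, 221.9], [0.55, 0.004, 0.08])]
socket scene [(0.66, [236.7, 195.3], [0.554, 0.0, 0.08])]
socket_tray top [(0.79, [213.4, 238.2], [0.499, 0.294, 0.004]), (0.76, [142.0, 192.8], [0.643, 0.536, 0.004]), (0.61, [413.6, 267.1], [0.425, -0.352, 0.004])]
socket_tray scene [(0.82, [445.2, 252.0], [0.647, 0.522, 0.004])]
nut_tray top [(0.6, [395.6, 244.9], [0.494, -0.297, 0.004])]
nut_tray scene [(0.6, [131.2, 194.2], [0.501, -0.297, 0.004])]
nut0 top [(0.69, [326.0, 188.7], [0.675, -0.07, 0.004]), (0.66, [409.2, 242.5], [0.504, -0.341, 0.004]), (0.62, [413.0, 266.6], [0.427, -0.35, 0.004]), (0.52, [390.5, 268.1], [0.42, -0.278, 0.004]), (0.47, [403.8, 218.1], [0.583, -0.325, 0.004]), (0.38, [384.2, 246.0], [0.49, -0.26, 0.004])]
nut0 scene [(0.68, [113.1, 197.0], [0.513, -0.343, 0.004]), (0.62, [146.9, 174.5], [0.428, -0.27, 0.004]), (0.59, [148.1, 191.6], [0.49, -0.253, 0.004]), (0.52, [113.0, 213.1], [0.567, -0.329, 0.004]), (0.43, [121
[... 777 characters left out ...]
top [(0.78, [367.8, 172.9], [0.733, -0.209, 0.004]), (0.35, [390.5, 268.2], [0.419, -0.278, 0.004])]
screwdriver scene [(0.6, [137.6, 265.3], [0.72, -0.227, 0.004]), (0.52, [233.6, 204.7], [0.524, -0.016, 0.004]), (0.3, [367.8, 269.4], [0.705, 0.326, 0.004])]
{'time': 1.2, 'q': array([-75.8  ,   4.978,  10.077,  95.102,   0.001,  90.   ]), 'qd': array([ 0.04 ,  0.009, -0.033, -0.011,  0.021, -0.058]), 'joint_efforts': array([  0.002, -52.011,  46.486,   0.002,  -0.   ,  -0.   ]), 'ee_pos': array([ 0.135, -0.533,  0.206]), 'tcp_rot': array([-179.997,   -0.001,   14.2  ]), 'wrist_force': array([-0.285,  0.77 , -0.338]), 'torque': array([-0.03 , -0.074,  0.038]), 'opening': 0.08552361120021919}
```

View pics/t0.png

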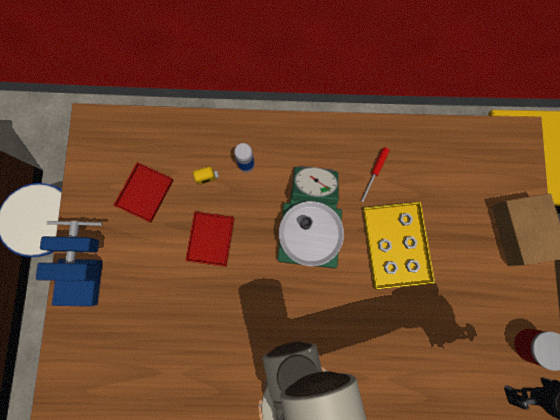

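View pics/s0.png

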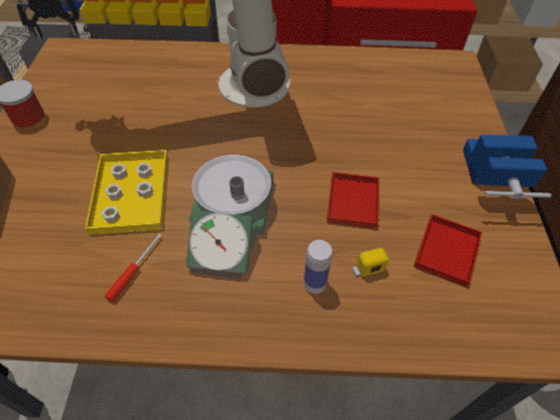

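The base is at bottom centre of the top view. The nearest red tray is at top (213,238), about (0.50, 0.29). The socket stands on the pan at top (305,222), and there are five nuts in the yellow tray. Next I'll get tray and nut orientations and read the dial.

Run:
```python
from h import *
np.set_printoptions(precision=3,suppress=True)
for t,z in [("nut_tray",.028),("socket_tray",.024),("nut0",.0135)]:
  for c in ["top","scene"]:
    for m in bot.masks_of(c,t)[:6]:
        k=m["pixels"].astype(np.uint8);cs=max(cv2.findContours(k,0,cv2.CHAIN_APPROX_NONE)[0],key=cv2.contourArea)
        P=np.array([at_z(c,p[0],z)[:2] for p in cs])
        r=cv2.minAreaRect((P*1000).astype(np.float32))
        print(t,c,round(m["confidence"],2),np.round(m["extent"]),"ctr",np.round(r[0]),"size",np.round(r[1]),"ang",round(r[2],1))
print("socket",tri([304.8,221.9],[236.7,195.3]),"pan",tri([309.6,234.9],[230.5,186.8]))
a=cv2.imread("pics/t0.png")[195:295,355:440];b=cv2.imread("pics/s0.png")[205:275,180:255]
a=cv2.resize(a,(510,600),interpolation=2);b=cv2.resize(b,(0,0),fx=8,fy=8,interpolation=2)
cv2.imwrite("pics/nt.png",a);cv2.imwrite("pics/dial0.png",b)
```

```text
nut_tray top 0.81 [363. 201. 438. 289.] ctr [ 494. -297.] size [260. 191.] ang 7.6
nut_tray scene 0.58 [ 83. 150. 169. 240.] ctr [ 502. -296.] size [288. 197.] ang 7.7
socket_tray top 0.82 [189. 213. 232. 269.] ctr [494. 302.] size [137. 160.] ang 85.2
socket_tray top 0.68 [114. 163. 173. 223.] ctr [642. 525.] size [138. 161.] ang 66.3
socket_tray scene 0.65 [414. 214. 486. 289.] ctr [648. 524.] size [135. 180.] ang 67.2
socket_tray scene 0.65 [198. 218. 216. 237.] ctr [609. -72.] size [30. 42.] ang 47.7
nut0 top 0.65 [410. 262. 421. 275.] ctr [ 430. -344.] size [35. 39.] ang 1.8
nut0 top 0.58 [398. 213. 411. 224.] ctr [ 577. -328.] size [30. 36.] ang 1.7
nut0 top 0.58 [362. 201. 435. 290.] ctr [ 494. -302.] size [264. 196.] ang 8.0
nut0 top 0.54 [399. 237. 416. 248.] ctr [ 503. -339.] size [35. 42.] ang 1.7
nut0 top 0.45 [376. 242. 391. 249.] ctr [ 491. -257.] size [29. 37.] ang 45.3
nut0 scene 0.76 [137. 183. 152. 202.] ctr [ 492. -261.] size [52. 37.] ang 13.4
nut0 scene 0.74 [104. 184. 123. 203.] ctr [ 501. -342.] size [57. 37.] ang 34.3
nut0 scene 0.72 [139. 165. 150. 176.] ctr [ 419. -279.] size [52. 36.] ang 31.0
nut0 scene 0.53 [112. 164. 124. 178.] ctr [ 426. -348.] size [52. 34.] ang 27.8
nut0 scene 0.51 [104. 206. 119. 223.] ctr [ 577. -329.] size [59. 41.] ang 40.3
socket (array([0.551, 0.002, 0.077]), np.float64(0.003840845664127538)) pan (array([ 0.512, -0.017,  0.063]), np.float64(0.008013828666122434))
```

View pics/nt.png

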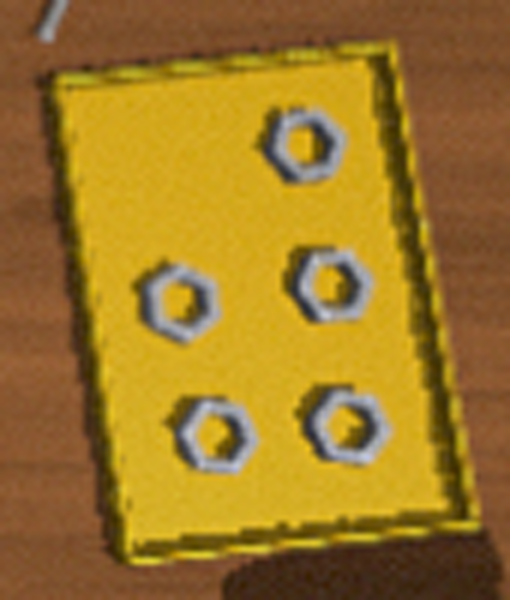

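View pics/dial0.png

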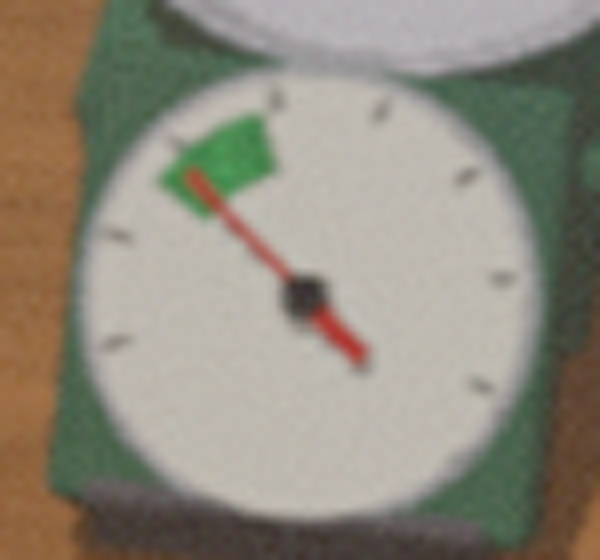

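The needle sits at about 0.9 with the socket on the pan, as expected. The band runs from roughly 0.9 to 1.6 (middle about 1.25), so two nuts (about 1.1) should land inside it. I'll move towards the socket.

```bash
python3 -m pendant '[[[3.1,-2.4,0,0,0,0,80],[3.1,-2.4,0,0,0,0,80],[3.1,-2.4,0,0,0,0,80],[3.1,-2.4,0,0,0,0,80],[3.1,-2.4,0,0,0,0,80]]]' 50
python3 -m pendant '[[[3.1,-2.4,0,0,0,0,80],[3.1,-2.4,0,0,0,0,80],[3.1,-2.4,0,0,0,0,80],[3.1,-2.4,0,0,0,0,80],[3.1,-2.4,0,0,0,0,80]]]'
python3 -c "from workcell import bot;print(bot.get_obs()['q'],bot.get_obs()['wrist_force'])"
```

```text
time: 1.92
ee_pos: [0.2555, -0.3784, 0.2033]
tcp_rot: [-179.9, 0.1, 13.6]
wrist_force: [0.4, -0.5, 0.0]
opening: 0.0683
time: 2.33
ee_pos: [0.3816, -0.217, 0.2044]
tcp_rot: [179.9, -0.1, 13.4]
wrist_force: [-0.2, -1.6, -0.1]
opening: 0.0685
[-2.96218447e+01 -1.02287004e+01 -4.76558400e+00  9.53833934e+01
 -5.16244935e-03  1.36928468e+02] [-0.2154529  -1.63613237 -0.05166208]
```

```bash
python3 -m pendant '[[[3.1,-2.5,0,0,0,0,80],[3.1,-2.5,0,0,0,0,80],[3.1,-2.5,0,0,0,0,80],[3.1,-2.5,0,0,0,0,80],[3.1,-2.5,0,0,0,0,80]]]'
python3 -m pendant '[[[3.1,-2.5,0,0,0,0,80],[2.5,-2.0,0,0,0,0,80],[0,0,1,0,0,0,80],[0,0,1,0,0,0,80]]]'
python3 -c "
from h import *
save('scene','s1.png')
for c in ('scene',): print([(m['confidence'],m['uv'],at_z(c,m['uv'],.0735)) for m in bot.mark_of(c,'socket')])
print(bot.get_obs()['q'],bot.get_obs()['ee_pos'])"
```

```text
time: 2.75
ee_pos: [0.5071, -0.0503, 0.2059]
tcp_rot: [179.8, -0.3, 13.5]
wrist_force: [0.8, -0.7, 0.9]
opening: 0.0685
time: 3.08
ee_pos: [0.5568, 0.0167, 0.1857]
tcp_rot: [179.8, -0.4, 13.9]
wrist_force: [-0.4, -0.3, -0.7]
opening: 0.0684
[(0.86, [239.8, 195.8], array([0.54942189, 0.00708801, 0.0735    ]))]
[ 1.62577574e+00  4.99226623e+00  7.65196947e+00  9.23548446e+01
 -6.69549138e-02  1.67801250e+02] [0.55532799 0.01539922 0.18424843]
```

View pics/s1.png

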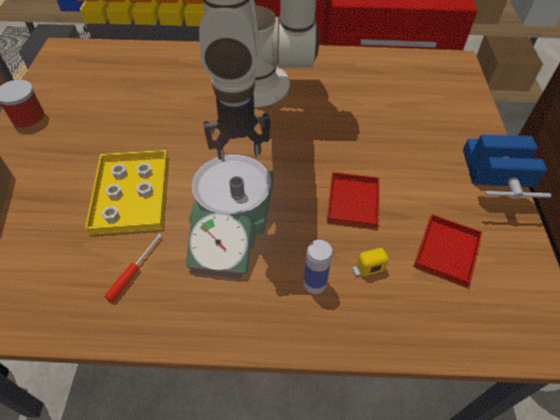

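The open gripper is over the pan in the scene view, with the socket at scene (238,187) about 1 cm off centre. I'll correct for that and descend.

```bash
python3 -m pendant '[[[-0.7,1.1,0,0,0,0,80],[0,0,2.5,0,0,0,80],[0,0,2.3,0,0,0,80],[0,0,2.0,0,0,0,80],[0,0,2.0,0,0,0,80]]]'
python3 -m pendant '[[[0,0,0.3,0,0,0,80],[0,0,0,0,0,0,80]]]'
```

```text
time: 3.6
ee_pos: [0.5509, -0.0054, 0.1008]
tcp_rot: [179.7, -0.8, 13.4]
wrist_force: [-0.4, 0.2, 0.0]
opening: 0.0683
time: 3.77
ee_pos: [0.5477, -0.0088, 0.0952]
tcp_rot: [179.7, -0.6, 13.2]
wrist_force: [0.6, 0.7, 0.0]
opening: 0.0683
```

```bash
python3 -m pendant '[[[0.5,-1.0,0,0,0,0,80],[0,0,0,0,0,0,80],[0,0,0,0,0,0,80]]]'
```

```text
time: 4.02
ee_pos: [0.5508, 0.0005, 0.0991]
tcp_rot: [179.6, -0.8, 13.0]
wrist_force: [-0.3, -1.1, 0.1]
opening: 0.0683
```

```bash
python3 -m pendant '[[[0,0,0.9,0,0,0,80],[0,0,0,0,0,0,80],[0,0,0,0,0,0,35],[0,0,0,0,0,0,35],[0,0,0,0,0,0,20]]]' 40
python3 -m pendant '[[[0,0,0,0,0,0,20],[0,0,0,0,0,0,20],[0,0,0,0,0,0,20],[0,0,0,0,0,0,20]]]'
```

```text
time: 4.43
ee_pos: [0.5524, 0.001, 0.092]
tcp_rot: [179.6, -1.0, 13.1]
wrist_force: [-1.3, 1.2, -1.9]
opening: 0.0335
time: 4.77
ee_pos: [0.5524, 0.0011, 0.0923]
tcp_rot: [179.6, -1.0, 13.1]
wrist_force: [-0.2, 1.2, 0.9]
opening: 0.0327
```

```bash
python3 -m pendant '[[[0,0,-1.5,0,0,0,20],[0,0,-2,0,0,0,20],[0,0,-2,0,0,-0.1,20],[0,0,-2,0,0,-0.1,20],[0,0,-2,0,0,-0.1,20]]]'
python3 -m pendant '[[[0,0,0,0,0,-0.1,20],[0,0,0,0,0,-0.1,20],[0,0,0,0,0,-0.1,20],[0,0,0,0,0,-0.1,20],[0,0,0,0,0,0,20]]]'
```

```text
time: 5.18
ee_pos: [0.5472, 0.001, 0.1834]
tcp_rot: [179.6, -0.2, 30.7]
wrist_force: [-0.0, 0.4, -2.5]
opening: 0.0328
time: 5.6
ee_pos: [0.5487, 0.0005, 0.188]
tcp_rot: [179.3, -0.2, 55.1]
wrist_force: [0.4, 0.4, -1.9]
opening: 0.0326
```

```bash
python3 -m pendant '[[[2.7,-2.7,0,0,0,0,20],[2.7,-2.7,0,0,0,0,20],[2.7,-2.7,0,0,0,0,20],[2.7,-2.7,0,0,0,0,20],[2.7,-2.7,0,0,0,0,20]]]'
python3 -m pendant '[[[2.7,-2.7,0,0,0,0,20],[2.3,-2.3,0,0,0,0,20],[0.8,-0.8,1,0,0,0,20],[0,0,2,0,0,0,20],[0,0,2,0,0,0,20]]]'
python3 -m pendant '[[[0,0,2.0,0,0,0,20],[0,0,2.0,0,0,0,20],[0,0,2.0,0,0,0,20],[0,0,1,0,0,0,20],[0,0,0,0,0,0,20]]]'
```

```text
time: 6.02
ee_pos: [0.5169, 0.1875, 0.1846]
tcp_rot: [179.3, 0.0, 53.3]
wrist_force: [1.8, -0.0, -2.1]
opening: 0.0326
time: 6.43
ee_pos: [0.5034, 0.2811, 0.1345]
tcp_rot: [179.2, -0.3, 52.7]
wrist_force: [0.2, -0.7, -2.9]
opening: 0.033
time: 6.85
ee_pos: [0.5012, 0.2807, 0.0554]
tcp_rot: [179.4, 0.1, 51.8]
wrist_force: [-0.3, -0.5, -0.7]
opening: 0.0328
```

```bash
python3 -m pendant '[[[0.8,-0.6,1.0,0,0,0,20],[0,0,1.0,0,0,0,20],[0,0,0.6,0,0,0,20],[0,0,0.2,0,0,0,20],[0,0,0,0,0,0,20]]]'
```

```text
time: 7.27
ee_pos: [0.5028, 0.2922, 0.027]
tcp_rot: [179.3, -0.0, 51.6]
wrist_force: [-0.4, 0.0, -2.1]
opening: 0.0325
```

```bash
python3 -m pendant '[[[0,0,0.2,0,0,0,20],[0,0,0.2,0,0,0,20],[0,0,0,0,0,0,20]]]'
```

```text
time: 7.52
ee_pos: [0.504, 0.2933, 0.0258]
tcp_rot: [179.3, -0.3, 51.6]
wrist_force: [-0.2, -0.0, -1.9]
opening: 0.033
```

```bash
python3 -m pendant '[[[0,0,0.3,0,0,0,20],[0,0,0.2,0,0,0,20],[0,0,0,0,0,0,60],[0,0,0,0,0,0,65],[0,0,0,0,0,0,65]]]'
python3 -m pendant '[[[0,0,-2,0,0,0,65],[0,0,-3,0,0,0,65],[0,0,-3,0,0,0,65],[0,0,-3,0,0,0,65],[0,0,-3,0,0,0,65]]]'
python3 -c "
from h import *
save('scene','s2.png')
print([(m['confidence'],m['uv'],at_z('scene',m['uv'],.004)) for m in bot.mark_of('scene','socket')])
o=bot.get_obs();print(o['q'],o['time'])"
```

```text
time: 7.93
ee_pos: [0.5068, 0.2954, 0.027]
tcp_rot: [179.2, -0.8, 51.6]
wrist_force: [-0.4, -0.1, -0.3]
opening: 0.0557
time: 8.35
ee_pos: [0.5006, 0.2923, 0.1629]
tcp_rot: [179.4, -0.0, 51.5]
wrist_force: [0.5, 0.0, 0.1]
opening: 0.0558
[(0.7, [348.0, 201.6], array([0.49821843, 0.28909735, 0.004     ])), (0.53, [352.7, 202.0], array([0.49897377, 0.30165263, 0.004     ]))]
[ 30.57103487   7.98176167   9.04224948  90.34437802  -0.53565841
 159.03925126] 8.45
```

View pics/s2.png

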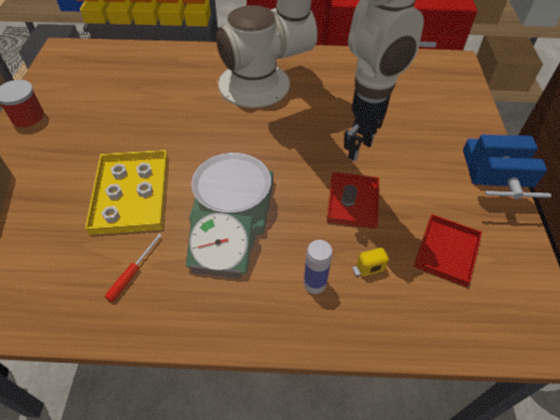

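The socket stands in the red tray at scene (348,196), the pan is empty and the needle is back at zero. Next is the nut nearest the scale, at (0.491,-0.259).

```bash
python3 -m pendant '[[[0,0,-0.5,0,0,-0.11,70],[0,0,-0.5,0,0,-0.1,70],[-3.5,1.7,0,0,0,0,70],[-3.5,1.7,0,0,0,0,70],[-3.5,1.7,0,0,0,0,70]]]'
python3 -m pendant '[[[-3.5,1.7,0,0,0,0,70],[-3.5,1.7,0,0,0,0,70],[-3.5,1.7,0,0,0,0,70],[-3.5,1.7,0,0,0,0,70],[-3.5,1.7,0,0,0,0,70]]]'
python3 -m pendant '[[[-3.5,1.7,0,0,0,0,70],[-3.5,1.7,0,0,0,0,70],[-3.5,1.7,0,0,0,0,70],[0,0,0,0,0,0,70]]]'
```

```text
time: 8.87
ee_pos: [0.503, 0.1797, 0.1755]
tcp_rot: [179.2, -0.4, 64.7]
wrist_force: [0.3, -1.1, 0.2]
opening: 0.0597
time: 9.28
ee_pos: [0.503, -0.0233, 0.1725]
tcp_rot: [179.2, -0.3, 64.8]
wrist_force: [1.1, 0.8, -0.8]
opening: 0.0599
time: 9.62
ee_pos: [0.5022, -0.1519, 0.1702]
tcp_rot: [179.2, -0.2, 64.5]
wrist_force: [-0.1, 0.7, 0.2]
opening: 0.0598
```

```bash
python3 -m pendant '[[[-3.3,1.2,0,0,0,0,70],[-3.3,1.2,0,0,0,0,70],[-3.3,1.1,0,0,0,0,70],[0,0,2,0,0,0,70],[0,0,3,0,0,0,70]]]'
python3 -m pendant '[[[0,0,2.5,0,0,0,70],[0,0,1.5,0,0,0,70],[0,0,0,0,0,0,70]]]'
python3 -c "
from h import *
for t in ['scene','top']:
  im=save(t,t+'3.png')
  print([(round(m['confidence'],2),at_z(t,m['uv'],.004).round(3)) for m in bot.mark_of(t,'nut0')])
u=proj('scene',[[.491,-.259,.02]])[0].astype(int);im=bot.camera('scene')
print(u);cv2.imwrite('pics/c3.png',cv2.resize(im[u[1]-70:u[1]+50,u[0]-70:u[0]+80,::-1],(0,0),fx=5,fy=5,interpolation=2))
print(bot.get_obs()['ee_pos'])"
```

```text
time: 10.03
ee_pos: [0.4924, -0.2651, 0.1213]
tcp_rot: [178.8, -0.1, 64.3]
wrist_force: [0.2, -0.3, -0.2]
opening: 0.0596
time: 10.28
ee_pos: [0.4901, -0.2655, 0.0722]
tcp_rot: [179.3, -0.1, 64.1]
wrist_force: [-1.2, 0.3, -0.7]
opening: 0.0596
[(0.72, array([ 0.579, -0.327,  0.004])), (0.7, array([ 0.421, -0.274,  0.004])), (0.66, array([ 0.504, -0.343,  0.004])), (0.52, array([ 0.496, -0.252,  0.004])), (0.38, array([ 0.419, -0.346,  0.004]))]
[(0.57, array([ 0.493, -0.258,  0.004])), (0.52, array([ 0.584, -0.316,  0.004])), (0.48, array([ 0.416, -0.28 ,  0.004]))]
[144 187]
[ 0.4926518  -0.26648026  0.07788783]
```

View pics/c3.png

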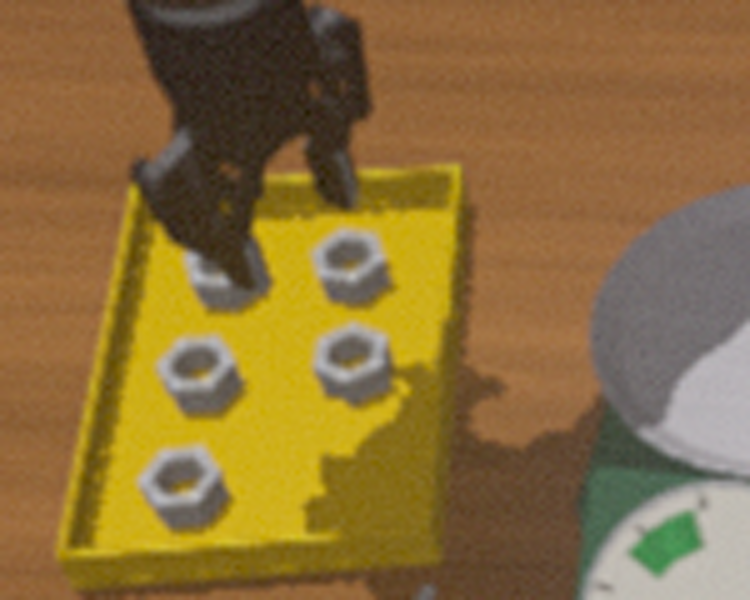

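The gripper hangs over the tray, with the target nut at crop (352,360), i.e. (0.492,-0.257). I'll shift 9 mm in y and descend.

```bash
python3 -m pendant '[[[0.8,-0.4,1.0,0,0,0,70],[0,0,2.0,0,0,0,70],[0,0,1,0,0,0,70],[0,0,0,0,0,0,70]]]'
```

```text
time: 10.87
ee_pos: [0.4971, -0.2588, 0.0432]
tcp_rot: [178.3, -0.1, 64.2]
wrist_force: [-0.5, -0.7, -0.2]
opening: 0.06
```

```bash
python3 -m pendant '[[[0,-0.4,1.0,0.03,0,0,70],[0,0,1.2,0,0,0,70],[0,0,0.8,0,0,0,70],[0,0,0.3,0,0,0,70],[0,0,0,0,0,0,70]]]'
```

```text
time: 11.28
ee_pos: [0.496, -0.2582, 0.0122]
tcp_rot: [179.6, -0.1, 64.2]
wrist_force: [0.0, 0.3, -0.6]
opening: 0.0596
```

```bash
python3 -m pendant '[[[0,-0.3,0.4,0,0,0,70],[0,0,0,0,0,0,20],[0,0,0,0,0,0,20],[0,0,0,0,0,0,20],[0,0,0,0,0,0,20]]]' 50
python3 -m pendant '[[[0,0,0,0,0,0,20],[0,0,0,0,0,0,20],[0,0,0,0,0,0,20],[0,0,0,0,0,0,20]]]'
```

```text
time: 11.7
ee_pos: [0.4935, -0.2572, 0.0095]
tcp_rot: [179.5, -0.1, 64.2]
wrist_force: [-0.1, 0.6, -0.3]
opening: 0.0172
time: 12.03
ee_pos: [0.4939, -0.2575, 0.0103]
tcp_rot: [179.4, -0.1, 64.2]
wrist_force: [-0.1, -0.2, -0.7]
opening: 0.0169
```

```bash
python3 -c "
from h import *
im=save('scene','s4.png')
print([(round(m['confidence'],2),at_z('scene',m['uv'],.004).round(3)) for m in bot.mark_of('scene','nut0')])
cv2.imwrite('pics/c4.png',cv2.resize(im[140:240,80:180,::-1],(0,0),fx=6,fy=6,interpolation=2))"
```

```text
[(0.66, array([ 0.505, -0.346,  0.004])), (0.59, array([ 0.565, -0.327,  0.004])), (0.54, array([ 0.42 , -0.27 ,  0.004])), (0.48, array([ 0.499, -0.264,  0.004])), (0.43, array([ 0.423, -0.344,  0.004]))]
```

View pics/c4.png

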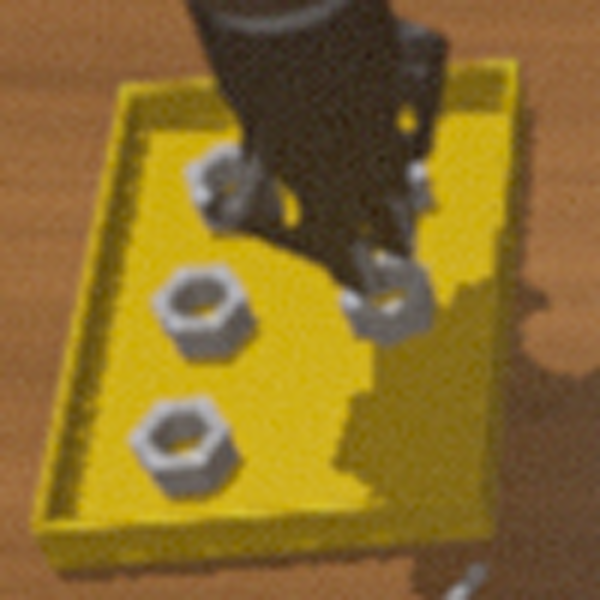

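The fingers closed to 17 mm with no grip, and their tips appear to be over the nut at crop (388,298). I'll probe gently for contact.

```bash
for i in 1; do python3 -m pendant '[[[0,0,0.3,0,0,0,20],[0,0,0,0,0,0,20]]]'; done
python3 -c "
from h import *
o=bot.get_obs();print(proj('scene',[o['ee_pos'],o['ee_pos']+[0,0,.015]]),proj('top',[o['ee_pos'],o['ee_pos']+[0,0,.015]]),o['q'],o['torque'])"
```

```text
time: 12.3
ee_pos: [0.494, -0.2575, 0.007]
tcp_rot: [179.4, -0.1, 64.2]
wrist_force: [-1.1, 0.0, 0.4]
opening: 0.0173
[[145.84986208 191.9417826 ]
 [144.59727582 188.34545219]] [[383.7331049  244.58786365]
 [384.94766389 244.16736772]] [-27.58461863   6.22020929 -10.67911954  72.51290366   0.09852264
  88.21957134] [ 0.01254827  0.01410264 -0.02911255]
```

```bash
python3 -m pendant '[[[0,0,-1,0,0,0,20],[0,0,-2,0,0,0,20],[0,0,-2,0,0,0,20],[0,0,0,0,0,0,20]]]'
python3 -c "
from h import *
a=save('scene','s5.png');b=save('top','t5.png')
print([(round(m['confidence'],2),at_z('scene',m['uv'],.004).round(3)) for m in bot.mark_of('scene','nut0')])
o=bot.get_obs();print(o['ee_pos'],proj('scene',[o['ee_pos']]),proj('top',[o['ee_pos']]))
f=lambda i:cv2.resize(i[:,:,::-1],(390,590),interpolation=2)
cv2.imwrite('pics/c5.png',np.hstack([f(a[130:221,115:175]),f(b[200:291,365:425])]))"
```

```text
time: 12.63
ee_pos: [0.4922, -0.2566, 0.0589]
tcp_rot: [179.6, -0.1, 64.2]
wrist_force: [1.3, 0.4, 0.9]
opening: 0.0174
[(0.72, array([ 0.423, -0.348,  0.004])), (0.65, array([ 0.568, -0.328,  0.004])), (0.55, array([ 0.488, -0.256,  0.004])), (0.47, array([ 0.507, -0.333,  0.004])), (0.44, array([ 0.427, -0.266,  0.004]))]
[ 0.49087358 -0.2559073   0.05476316] [[142.63853139 179.36793127]] [[387.21442502 244.20008572]]
```

View pics/c5.png

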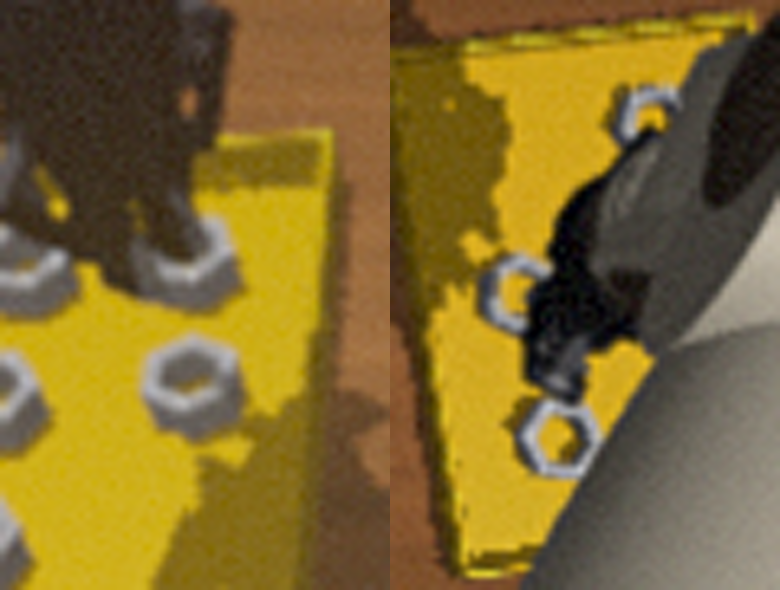

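```bash
python3 -c "
from h import *
np.set_printoptions(precision=1,suppress=True)
def tips(p,yaw,op):
    y=np.radians(yaw);j=np.array([np.sin(y),-np.cos(y),0]);p=np.array(p)
    return proj('scene',[p,p+j*op/2,p-j*op/2,p+[0,0,.013]+j*op/2,p+[0,0,.013]-j*op/2])
print('s1',tips([.5553,.0154,.184],13.9,.068));print('s2',tips([.5006,.2923,.163],51.5,.056));print('c3',tips([.4927,-.2665,.0779],64.1,.06)*1)
a=cv2.imread('pics/s1.png')[110:200,190:290];b=cv2.imread('pics/s2.png')[110:210,320:400]
h=lambda i,w:cv2.resize(i,(w,480),interpolation=2)
A=np.hstack([h(a,400),h(b,384)]);cv2.imwrite('pics/c6.png',A)"
```

```text
s1 [[240.3 167.3]
 [225.6 169.4]
 [254.9 165.3]
 [225.1 165.5]
 [254.7 161.3]]
s2 [[358.  161. ]
 [351.3 167.4]
 [364.6 154.7]
 [352.  163.6]
 [365.5 150.9]]
c3 [[136.4 173.8]
 [128.8 181.4]
 [143.7 166.4]
 [127.5 178. ]
 [142.6 162.9]]
```

View pics/c6.png

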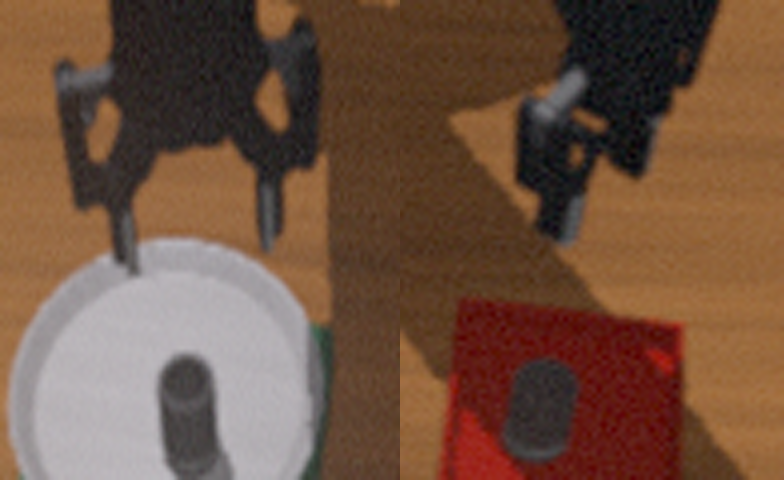

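The tips in both crops (left at (133,272) and (268,248), right at (565,240)) sit about 15 mm higher than the reported TCP implies. That fits the fingers closing just above the nut. I'll probe for contact on the nut top.

```bash
python3 -m pendant '[[[0,0,2,0,0,0,20],[0,0,1.5,0,0,0,20],[0,0,1,0,0,0,20],[0,0,0,0,0,0,20]]]'
python3 -m pendant '[[[0,0,0.3,0,0,0,20],[0,0,0.2,0,0,0,20],[0,0,0,0,0,0,20]]]'
python3 -m pendant '[[[0,0,0.2,0,0,0,20],[0,0,0,0,0,0,20]]]'
```

```text
time: 13.12
ee_pos: [0.4901, -0.2554, 0.0061]
tcp_rot: [180.0, -0.1, 64.2]
wrist_force: [-0.8, 0.1, -0.4]
opening: 0.0171
time: 13.37
ee_pos: [0.4893, -0.255, 0.0001]
tcp_rot: [-179.9, -0.1, 64.2]
wrist_force: [0.0, -0.6, 0.1]
opening: 0.0171
time: 13.53
ee_pos: [0.4897, -0.2552, -0.0013]
tcp_rot: [-179.9, -0.1, 64.2]
wrist_force: [0.4, 0.4, 0.4]
opening: 0.0168
```

```bash
python3 -m pendant '[[[0,0,0.2,0,0,0,20],[0,0,0.1,0,0,0,20],[0,0,0,0,0,0,20]]]'
python3 -m pendant '[[[0,0,0.2,0,0,0,20],[0,0,0.1,0,0,0,20],[0,0,0,0,0,0,20]]]'
python3 -c "
from h import *
a=save('scene','s7.png');f=lambda i:cv2.resize(i[:,:,::-1],(0,0),fx=8,fy=8,interpolation=2)
cv2.imwrite('pics/c7.png',f(a[145:215,110:180]))"
```

```text
time: 13.78
ee_pos: [0.4907, -0.2557, -0.0012]
tcp_rot: [179.9, -0.1, 64.2]
wrist_force: [-0.2, -0.1, 0.1]
opening: 0.0173
time: 14.03
ee_pos: [0.4914, -0.256, -0.0014]
tcp_rot: [179.7, -0.1, 64.2]
wrist_force: [-0.4, 0.1, 0.2]
opening: 0.0166
```

```bash
python3 -m pendant '[[[0,0,0.5,0,0,0,20]]]'
python3 -m pendant '[[[0,0,0,0,0,0,20]]]'
python3 -c "
from workcell import bot
o=bot.get_obs();print(o['q'],o['joint_efforts'],o['ee_pos'],o['wrist_force'])"
```

```text
time: 14.17
ee_pos: [0.4922, -0.2565, -0.0024]
tcp_rot: [179.5, -0.1, 64.2]
wrist_force: [-26.9, 13.3, 76.4]
opening: 0.0169
time: 14.25
ee_pos: [0.4927, -0.2567, -0.0005]
tcp_rot: [179.4, -0.1, 64.2]
wrist_force: [-1.1, -0.6, -0.5]
opening: 0.0173
[-27.58019956   6.25335845 -11.49150471  71.66370854   0.10761064
  88.22086159] [-2.39439023e-04 -5.36636174e+01  4.65502167e+01  4.11607521e-01
  1.05883938e-02 -8.53919373e-04] [ 0.49270624 -0.25670674 -0.00051168] [-1.08649257 -0.61634838 -0.51179269]
```

View pics/c7.png

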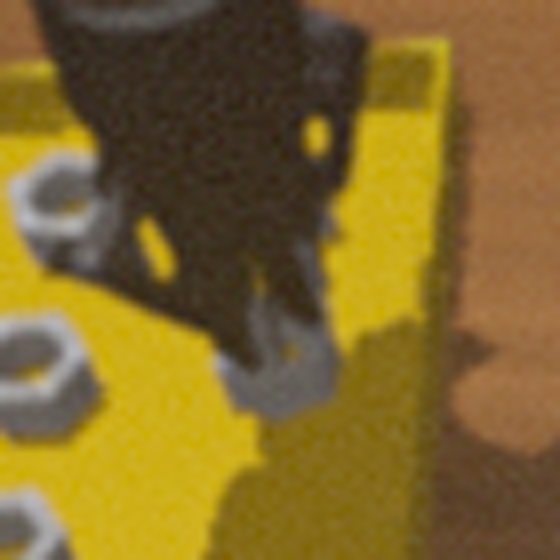

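The tips rest on the nut top (c7, around (270,360)) with the reported TCP at z ≈ -0.0015, so the real tips are about 24 mm above the reported TCP at this opening. I'll use that offset from here on: lift, open and go lower.

```bash
python3 -m pendant '[[[0,0,-2,0,0,0,20],[0,0,-1.5,0,0,0,70],[0,0,0,0,0,0,70],[0,0,0,0,0,0,70],[0,0,0,0,0,0,70]]]'
python3 -m pendant '[[[0,0,0,0.01,0,0,70],[0,0,2,0,0,0,70],[0,0,1.5,0,0,0,70],[0,0,0,0,0,0,70]]]'
```

```text
time: 14.67
ee_pos: [0.4929, -0.2568, 0.0348]
tcp_rot: [179.3, -0.1, 64.2]
wrist_force: [0.1, 0.1, 0.4]
opening: 0.0597
time: 15.0
ee_pos: [0.4922, -0.2564, -0.0044]
tcp_rot: [-179.9, -0.1, 64.2]
wrist_force: [-1.2, 0.7, 0.3]
opening: 0.0599
```

```bash
python3 -m pendant '[[[0,0,0.5,0,0,0,70],[0,0,0,0,0,0,70]]]'
python3 -m pendant '[[[0,0,0.4,0,0,0,70],[0,0,0.2,0,0,0,70],[0,0,0,0,0,0,70]]]'
```

```text
time: 15.17
ee_pos: [0.4913, -0.2559, -0.0112]
tcp_rot: [-179.7, -0.1, 64.2]
wrist_force: [-0.2, 0.4, -0.3]
opening: 0.06
time: 15.42
ee_pos: [0.4916, -0.2561, -0.017]
tcp_rot: [-179.7, -0.1, 64.2]
wrist_force: [0.2, 0.1, -0.5]
opening: 0.0601
```

Next I'll close.

```bash
python3 -m pendant '[[[0,0,0,0,0,0,25],[0,0,0,0,0,0,25],[0,0,0,0,0,0,25],[0,0,0,0,0,0,25],[0,0,0,0,0,0,25]]]' 40
```

```text
time: 15.83
ee_pos: [0.4924, -0.2565, -0.0155]
tcp_rot: [-179.8, -0.1, 64.2]
wrist_force: [0.6, 0.3, -1.5]
opening: 0.0351
```

It's gripped at 35 mm. I'll lift and carry it to the pan at (0.512,-0.05).

```bash
python3 -m pendant '[[[0,0,-1.5,0,0,0,25],[0,0,-3,0,0,0,25],[0,0,-3.5,0,0,0,25],[0,0,-3.5,0,0,0,25],[0,0,-2.5,0,0,0,25]]]'
python3 -m pendant '[[[3.2,-1.2,0,0,0,0,25],[3.9,-1.4,0,0,0,0,25],[3.9,-1.4,0,0,0,0,25],[3.9,-1.4,0,0,0,0,25],[2.5,-1.0,0,0,0,0,25]]]'
python3 -m pendant '[[[1,-0.4,0,0,0,0,25],[0,0,0,0,0,0,25],[0,0,0,0,0,0,25]]]'
```

```text
time: 16.25
ee_pos: [0.4883, -0.2546, 0.1215]
tcp_rot: [-179.0, -0.1, 64.2]
wrist_force: [1.6, -0.2, -0.0]
opening: 0.0348
time: 16.67
ee_pos: [0.51, -0.071, 0.1307]
tcp_rot: [-179.7, -0.1, 63.6]
wrist_force: [0.5, -0.6, -0.9]
opening: 0.0348
time: 16.92
ee_pos: [0.5109, -0.0539, 0.1312]
tcp_rot: [-179.8, -0.2, 64.0]
wrist_force: [0.2, 0.8, -1.6]
opening: 0.0348
```

```bash
python3 -m pendant '[[[0,0,2,0,0,0,25],[0,0,2,0,0,0,25],[0,0,1.2,0,0,0,25],[0,0,0.6,0,0,0,25],[0,0,0,0,0,0,25]]]'
python3 -m pendant '[[[0,0,0.2,0,0,0,25],[0,0,0,0,0,0,25]]]'
```

```text
time: 17.33
ee_pos: [0.5113, -0.0572, 0.0717]
tcp_rot: [-179.9, -0.2, 63.8]
wrist_force: [0.5, 0.3, -0.6]
opening: 0.0347
time: 17.5
ee_pos: [0.5113, -0.0582, 0.07]
tcp_rot: [-179.9, -0.2, 63.7]
wrist_force: [0.0, 0.3, -1.2]
opening: 0.0351
```

```bash
python3 -m pendant '[[[0.5,-0.2,0.4,0,0,0,25],[0,0,0.2,0,0,0,25],[0,0,0,0,0,0,25]]]'
```

```text
time: 17.75
ee_pos: [0.5128, -0.0529, 0.0654]
tcp_rot: [180.0, -0.2, 63.7]
wrist_force: [-0.3, -1.0, -1.3]
opening: 0.0347
```

```bash
python3 -m pendant '[[[0,0,0.3,0,0,0,25],[0,0,0.2,0,0,0,25],[0,0,0,0,0,0,25]]]'
```

```text
time: 18.0
ee_pos: [0.5133, -0.0525, 0.0607]
tcp_rot: [179.9, -0.3, 63.7]
wrist_force: [0.0, -0.4, -0.8]
opening: 0.035
```

Release gently and rise.

```bash
python3 -m pendant '[[[0,0,0,0,0,0,45],[0,0,0,0,0,0,55],[0,0,0,0,0,0,60],[0,0,-1.5,0,0,0,60],[0,0,-3,0,0,0,65]]]'
python3 -m pendant '[[[0,0,-3,0,0,0,70],[0,0,-1,0,0,0,70]]]'
python3 -c "
from h import *
print(bot.get_obs()['ee_pos'])
for c in ('scene','top'):
  save(c,c+'8.png');print(c,[(round(m['confidence'],2),at_z(c,m['uv'],.004).round(3),at_z(c,m['uv'],.076).round(3)) for m in bot.mark_of(c,'nut0')])"
```

```text
time: 18.42
ee_pos: [0.5105, -0.0524, 0.1016]
tcp_rot: [-179.7, -0.1, 63.7]
wrist_force: [0.7, -0.1, -0.1]
opening: 0.0554
time: 18.58
ee_pos: [0.511, -0.0527, 0.1458]
tcp_rot: [-179.8, -0.1, 63.7]
wrist_force: [0.3, -0.6, 0.5]
opening: 0.0598
[ 0.51096449 -0.0526773   0.14581385]
scene [(0.75, array([ 0.453, -0.064,  0.004]), array([ 0.515, -0.049,  0.076])), (0.69, array([ 0.515, -0.339,  0.004]), array([ 0.572, -0.304,  0.076])), (0.63, array([ 0.422, -0.345,  0.004]), array([ 0.486, -0.309,  0.076])), (0.62, array([ 0.575, -0.32 ,  0.004]), array([ 0.627, -0.285,  0.076])), (0.57, array([0.495, 0.288, 0.004]), array([0.554, 0.276, 0.076])), (0.55, array([ 0.423, -0.272,  0.004]), array([ 0.487, -0.241,  0.076]))]
top [(0.66, array([ 0.426, -0.349,  0.004]), array([ 0.423, -0.325,  0.076])), (0.63, array([ 0.506, -0.343,  0.004]), array([ 0.499, -0.32 ,  0.076])), (0.46, array([ 0.581, -0.327,  0.004]), array([ 0.57 , -0.305,  0.076])), (0.46, array([ 0.416, -0.27 ,  0.004]), array([ 0.413, -0.251,  0.076]))]
```

Nut 1 is on the pan at about (0.515,-0.049). On to the second nut at (0.579,-0.326).

```bash
python3 -m pendant '[[[0,0,0,0,0,0.094,70],[0,0,0,0,0,0.094,70],[0,0,0,0,0,0.094,70],[0,0,0,0,0,0.094,70],[0,0,0,0,0,0.094,70]]]'
python3 -m pendant '[[[-1.6,3.7,0,0,0,0,70],[-1.6,3.7,0,0,0,0,70],[-1.6,3.7,0,0,0,0,70],[-1.6,3.7,0,0,0,0,70],[-1.6,3.7,0,0,0,0,70]]]'
python3 -m pendant '[[[-1.6,3.7,0,0,0,0,70],[-1,2.4,0,0,0,0,70],[0,0,0,0,0,0,70],[0,0,0,0,0,0,70]]]'
```

```text
time: 19.2
ee_pos: [0.5063, -0.0521, 0.1312]
tcp_rot: [-179.1, 0.7, 35.8]
wrist_force: [0.7, -0.8, 0.4]
opening: 0.06
time: 19.62
ee_pos: [0.5464, -0.2478, 0.119]
tcp_rot: [-178.5, 1.0, 36.0]
wrist_force: [1.6, 0.5, -0.8]
opening: 0.0593
time: 19.95
ee_pos: [0.5582, -0.3222, 0.1061]
tcp_rot: [-177.9, 1.4, 35.6]
wrist_force: [-0.5, -0.0, 0.7]
opening: 0.0599
```

```bash
python3 -m pendant '[[[1.4,1.5,0,-0.037,0.024,0,70],[0,0,2,0,0,0,70],[0,0,2.5,0,0,0,70],[0,0,1,0,0,0,70],[0,0,0,0,0,0,70]]]'
```

```text
time: 20.37
ee_pos: [0.5764, -0.3223, 0.0422]
tcp_rot: [-179.7, 0.1, 35.6]
wrist_force: [-0.1, 1.3, 0.6]
opening: 0.06
```

```bash
python3 -m pendant '[[[-0.2,0.3,1.5,0,0,0,70],[0,0,1.5,0,0,0,70],[0,0,1,0,0,0,70],[0,0,0,0,0,0,70]]]'
python3 -m pendant '[[[0,0,0.5,0,0,0,70],[0,0,0.4,0,0,0,70],[0,0,0,0,0,0,70]]]'
```

```text
time: 20.7
ee_pos: [0.5759, -0.3227, 0.0023]
tcp_rot: [-179.6, 0.1, 35.8]
wrist_force: [-0.2, -0.1, -1.3]
opening: 0.0598
time: 20.95
ee_pos: [0.5766, -0.3223, -0.0051]
tcp_rot: [-179.7, 0.1, 35.8]
wrist_force: [0.1, -0.7, -1.2]
opening: 0.06
```

```bash
python3 -m pendant '[[[-0.2,0.3,0.6,0,0,0,70],[0,0,0.5,0,0,0,70],[0,0,0,0,0,0,70]]]'
```

```text
time: 21.2
ee_pos: [0.5777, -0.3266, -0.0153]
tcp_rot: [-179.8, 0.0, 35.9]
wrist_force: [0.7, -0.1, -0.1]
opening: 0.0598
```

```bash
python3 -m pendant '[[[0,0,0.1,0,0,0,25],[0,0,0,0,0,0,25],[0,0,0,0,0,0,25],[0,0,0,0,0,0,25],[0,0,0,0,0,0,25]]]' 40
```

```text
time: 21.62
ee_pos: [0.5777, -0.327, -0.0161]
tcp_rot: [-179.9, -0.0, 35.8]
wrist_force: [0.8, 0.3, -0.3]
opening: 0.0357
```

```bash
python3 -m pendant '[[[0,0,-1.5,0,0,0,25],[0,0,-3,0,0,0,25],[0,0,-3.5,0,0,0,25],[0,0,-3.5,0,0,0,25],[0,0,-3,0,0,0,25]]]'
python3 -m pendant '[[[1.4,-3.0,0,0,0,0,25],[1.7,-3.6,0,0,0,0,25],[1.7,-3.6,0,0,0,0,25],[1.7,-3.6,0,0,0,0,25],[1.7,-3.6,0,0,0,0,25]]]'
python3 -m pendant '[[[1.7,-3.6,0,0,0,0,25],[1.7,-3.6,0,0,0,0,25],[1.7,-3.6,0,0,0,0,25],[1.4,-2.9,0,0,0,0,25],[0,0,0,0,0,0,25]]]'
```

```text
time: 22.03
ee_pos: [0.5733, -0.3246, 0.1233]
tcp_rot: [-178.9, 0.4, 35.8]
wrist_force: [0.9, -1.1, -0.6]
opening: 0.0356
time: 22.45
ee_pos: [0.5416, -0.1385, 0.1336]
tcp_rot: [-179.8, 0.0, 35.3]
wrist_force: [1.5, -0.1, -0.8]
opening: 0.0357
time: 22.87
ee_pos: [0.5112, 0.0228, 0.1349]
tcp_rot: [-179.8, -0.1, 35.5]
wrist_force: [0.4, -0.0, -1.0]
opening: 0.0354
```

```bash
python3 -m pendant '[[[0,0,2,0,0,0,25],[0,0,2,0,0,0,25],[0,0,1.5,0,0,0,25],[0,0,0.6,0,0,0,25],[0,0,0,0,0,0,25]]]'
python3 -m pendant '[[[0,0,0.3,0,0,0,25],[0,0,0.3,0,0,0,25],[0,0,0,0,0,0,25]]]'
```

```text
time: 23.28
ee_pos: [0.5112, 0.0264, 0.0736]
tcp_rot: [-179.9, -0.3, 35.8]
wrist_force: [-0.1, -1.1, -0.7]
opening: 0.0355
time: 23.53
ee_pos: [0.5118, 0.0259, 0.0686]
tcp_rot: [-179.9, -0.3, 35.8]
wrist_force: [-0.1, -0.3, -1.6]
opening: 0.0359
```

```bash
python3 -m pendant '[[[-0.2,0.3,0.5,0,0,0,25],[0,0,0.4,0,0,0,25],[0,0,0,0,0,0,25]]]'
python3 -m pendant '[[[0,0,0.2,0,0,0,25],[0,0,0.1,0,0,0,25],[0,0,0,0,0,0,25]]]'
```

```text
time: 23.78
ee_pos: [0.5131, 0.0216, 0.0603]
tcp_rot: [-180.0, -0.4, 35.8]
wrist_force: [-0.5, 0.3, -1.8]
opening: 0.0358
time: 24.03
ee_pos: [0.5133, 0.0213, 0.0572]
tcp_rot: [180.0, -0.5, 35.7]
wrist_force: [0.4, -0.4, -1.8]
opening: 0.0356
```

Release and rise, then look.

```bash
python3 -m pendant '[[[0,0,0.1,0,0,0,45],[0,0,0,0,0,0,55],[0,0,0,0,0,0,60],[0,0,-1.5,0,0,0,60],[0,0,-3,0,0,0,60]]]'
python3 -m pendant '[[[0,0,-3,0,0,0,60],[0,0,-3,0,0,0,60],[0,0,-3,0,0,0,60],[0,0,0,0,0,0,60],[0,0,0,0,0,0,60]]]'
python3 -c "
from h import *
a=save('scene','s9.png')
print([(round(m['confidence'],2),at_z('scene',m['uv'],.004).round(3),at_z('scene',m['uv'],.072).round(3)) for m in bot.mark_of('scene','nut0')])
for t in ('needle_tip','band_mid','socket'): print(t,[(round(m['confidence'],2),np.round(m['uv'],1)) for m in bot.mark_of('scene',t)])
f=lambda i:cv2.resize(i[:,:,::-1],(0,0),fx=5,fy=5,interpolation=2)
cv2.imwrite('pics/c9.png',f(a[155:275,180:280]))"
```

```text
time: 24.45
ee_pos: [0.5103, 0.0212, 0.0971]
tcp_rot: [-179.8, -0.1, 35.7]
wrist_force: [-0.1, -0.2, -0.1]
opening: 0.0515
time: 24.87
ee_pos: [0.5113, 0.021, 0.197]
tcp_rot: [-180.0, -0.4, 35.8]
wrist_force: [-0.0, -0.5, -1.1]
opening: 0.0512
[(0.74, array([ 0.446, -0.066,  0.004]), array([ 0.505, -0.052,  0.072])), (0.53, array([ 0.505, -0.337,  0.004]), array([ 0.56 , -0.304,  0.072])), (0.49, array([ 0.419, -0.28 ,  0.004]), array([ 0.48 , -0.251,  0.072])), (0.44, array([ 0.422, -0.341,  0.004]), array([ 0.483, -0.307,  0.072]))]
needle_tip [(0.48, array([204.7, 224.8]))]
band_mid [(0.66, array([206.7, 221.5]))]
socket [(0.8, array([348.3, 199.5]))]
```

View pics/c9.png

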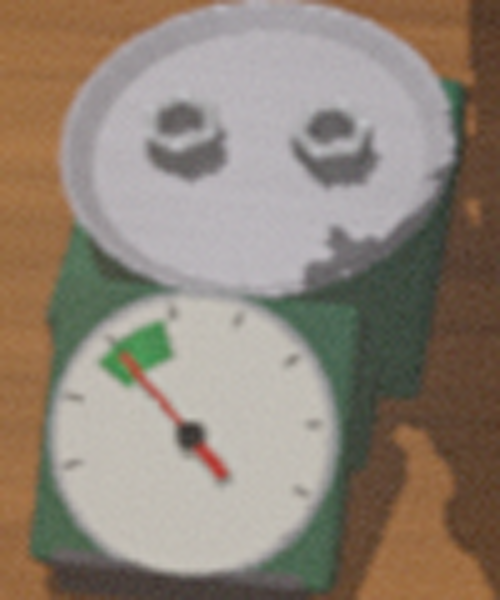

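The needle (crop tip at (122,355)) points inside the green band (centre about (137,350)), roughly 0.2 rad from its middle. Both nuts lie flat on the pan at crop (185,140) and (335,145). I'm handing in.

```bash
python3 -c "
from workcell import bot
print(bot.job_done(),bot.get_obs()['time'])"
```

```text
the job is handed in; nothing more can be done
the job is handed in; nothing more can be done
```

I moved the socket into the nearest red tray, which emptied the pan and returned the needle to zero. I then carried two nuts, one at a time, from the yellow tray to the pan and handed the job in at about 25 s of the 72 s allowed.

**Last checks:**
- **Needle:** in the last picture the red needle points into the green band, about 0.2 rad from its middle. The limit is 0.41 rad.
- **Nuts:** both nuts lie flat on the pan. The nut detector placed the three others in the yellow tray, but it reported only one of the two on the pan, so the second I confirmed by eye.
- **Socket:** the network still finds it in the red tray.
- **Robot:** the gripper was open and about 0.2 m up, touching nothing.

**What went wrong or disagreed:**
- **Missed grasp:** the first try at nut 1 closed just above it. The fingertips really sit about 20–25 mm higher than the reported tool position, and I corrected for that afterwards.
- **Contact force:** finding that offset pressed the closed fingertips briefly on the nut at about 76 N vertically (about 82 N in all), below the 120 N wrist limit.
- **Socket grasp:** with that same offset, the socket must have been held near its top and dropped a short way. It stands upright in the tray.
- **Not rechecked:** I did not measure the bystanders again at the end; no move went near them.

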